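# Meter two tube end caps from a tilting chute bin

## Task

The tube just cut needs a cap for each of its two ends. Take the tilting bin that holds the round steel end caps (not its twin with the square black plugs) by its rear handle and tilt it gradually until the first cap slides, hold it steady at about that angle until exactly two caps have dropped into the tray under its mouth, then set the bin back down level on its rest and let go; the other caps stay in the bin.

Things in the scene. Friction and masses are not known exactly. Their poses are not given: they have to be found in the camera images.
- cap_bin (a joint): Tilt of the round-cap bin on its level hinge, rad: 0 = level on its rest (start), up to 0.8 as the handle end is raised and the mouth dips. About 4 N lifts it; released, it sinks back. A single-file grey metal chute, 34 mm wide inside, walls 30 mm; rear 115 mm of floor level, last 72 mm slopes down 0.24 rad to the mouth. Friction varies: caps 1 and 2 slide at a tilt of 0.07 to 0.27, cap 3 about 0.24 later.
- cap_bin_handle (a point): Middle of the round black handle bar, 12 mm thick, 50 mm long along the point's y, on a post 5 x 24 mm; 55 mm above the bin's rim, 175 mm above the table at the start. Turns with the bin; at tilt 0 x points along the chute to the mouth, z up. Hinge axis: parallel to y, 149 mm ahead (+x) and 105 mm below; mouth edge 184 ahead, 102 below. The bar may turn between the fingers.
- cap_bin_tray: Fixed open steel tray under the mouth of the round-cap bin, 130 mm (x) by 110 mm (y), 35 mm high, walls and floor 3 mm, blue sheet on its floor (the twin's tray is alike); origin at the centre of its underside, x pointing roughly along the chute away from the bin.
- cap_1: Round stainless tube end cap, 30 mm diameter, 14 mm high, lying flat, 45 g; origin at the centre of its underside. Foremost in the bin, nearest the mouth, on the sloping floor.
- cap_2: Round stainless tube end cap, 30 mm diameter, 14 mm high, lying flat, 45 g; origin at the centre of its underside. Second from the mouth; its centre lies 32 mm behind the first, on the sloping floor too.
- cap_3: Round stainless tube end cap, 30 mm diameter, 14 mm high, lying flat, 45 g; origin at the centre of its underside. Third from the mouth, foremost on the level floor; it and the two behind it must stay in the bin. (The twin bin, 0.3 to 0.5 m to one side, holds square black plugs.)
There are look-alikes about, which are no part of the job. Leave any turquoise look-alike of the cap_bin_tray alone.

How it is judged:
By the outcome, as a careful person would: the job done as asked, in the order asked, and still so for the second after the job is handed in, with the robot touching nothing.
It also fails if it takes over 45 s, if anything falls off the work surface, if the arm or the gripper's body presses on something with over 40 N, if the wrist force passes 120 N, or if a joint passes its speed limit or range.

## Robot

A 6-joint arm with a two-finger parallel gripper is mounted at the origin on the work surface. World frame = base frame: x ahead of the robot, y to its left, z up, the work surface at z = 0. Lengths are in m, angles in rad, forces in N, time in s.
With the tool pointing down it reaches from about 0.2 to 0.875 m from the base axis. Payload 3.4 kg.
Tool frame: the origin (TCP) lies midway between the tips of the shut fingers; the grasp point (between the pads) lies 19 mm behind it; z points along the fingers, y is the line along which they close (so a half turn about z gives the same grasp; the last joint's range is limited). The gripper opens to 94 mm and grips with 3 to 60 N. Pads are 16 mm wide; open, the fingers measure 119 mm over their backs; the gripper's body (75 mm by 177 mm) begins 78 mm behind the grasp point.
Start: joints at [1.12, 0.276, 1.505, -0, 1.361, -0.121], TCP at [0.186, 0.544, 0.205] pointing down, gripper open.
Joint ranges: [-2.89, 2.89], [-0.75, 2.08], [0.22, 2.7], [-1.18, 4.32], [0.11, 2.71], [-2.7, 2.7]. Speed limits (rad/s): [2.57, 2.57, 3.14, 3.14, 3.14, 3.14].

## Interface

Orientations are given as a unit quaternion [w, x, y, z].
In Python, from workcell import * gives the robot as it stands.
- The arm moves only by the tool drive_tool, never from a script. Its argument "motion" is a list of rows, each a list of 7 numbers: the opening, from 0 (shut) to 1 (fully open), then the shift along the world's x, y, z scaled (see below), then the turn, a rotation vector about the world's x, y, z scaled (see below). A call has 1 to 12 rows; each row is the pose to reach, as a shift and turn from the pose commanded when the call began; what a row does not reach only later rows make up. The controller multiplies each number of a shift by 0.4 m and each number of a turn by pi/2 rad. A row lasts 1/8 s, in which the tool goes at most 62.5 mm and 10.7 degrees, less where a joint would pass 70% of its speed; a pose out of reach is approached as far as the arm can. A call with a number of a shift or a turn outside -1 to 1 is refused whole. A call with a gripper value outside its range is refused whole. The fingers move at their own pace and stop on an object; "squeeze" is the grip in N (left out, the last holds). Time passes only in rows, so rows that repeat a pose let the fingers close. It gives the time, the measured TCP pose, the force, the opening and the grip force at its end, in the units of the state.
- state(): the state, without advancing time (a new reading comes with each control period).
- read_camera(name): name is "side" or "top"; returns (picture, depth): 384x512x3 uint8, red, green, blue; 384x512 float32, m along the optical axis (not along the pixel's ray), 0 where there is no reading.
- camera_params(name): a dict with "fx", "fy", "cx", "cy" (pixels), "pose" (4x4, takes a point from camera to world coordinates). Camera axes: x right, y down, z forward; pixel columns grow to the right and rows downward; lengths in m; the calibration is good to about 2 mm. A picture is of the moment at which its call begins. camera_params takes no time and is no camera call.
- close_job(): hands the job in; it is judged then, once.
The state is a dict: "time": time; "q": joint angles; "qd": joint speeds; "joint_efforts": joint torques, N m; "tcp_pos": TCP position; "orientation": TCP orientation; "ft_force": force on the tool from outside, world axes, zero at the start; "moment": the same for the moment, N m; "opening": opening from 0.0 (shut) to 1.0 (fully open); "grip_force": force on a finger pad.
Only numpy, scipy, OpenCV 4.12 (cv2) and the standard library are available. Lean on these libraries where they do the work, as an engineer would, in place of code of your own. Each camera call takes 0.05 s, during which the arm holds its last target. There are 200 camera calls.

## Working session

There is one attempt and no reset: what is moved stays moved. The work goes in short steps, Python scripts to look and compute and a tool call to move; the robot and the scene stay as the last step left them, time stands still between calls to the robot, and variables do not carry over. Pictures are saved under pics/ and viewed, at most 10 in all, crops included, and the job is handed in when it is done.

Besides the shell and the picture viewer there is one more tool, called after ">>>" by a JSON object that holds its "api" and its "payload". drive_tool: Moves the arm, as the interface text tells. Shifts and turns lie within -1 to 1; 1 stands for 0.4 m of shift or pi/2 rad of turn. Its arguments: {"type":"object","properties":{"motion":{"type":"array","items":{"type":"array","items":{"type":"number"}}},"squeeze":{"type":"number"}},"required":["motion"]}

```bash
mkdir -p pics; cat > h.py <<'E'
from workcell import *
import numpy as np, cv2
def grab(n,f=None):
    im,d=read_camera(n)
    if f: cv2.imwrite('pics/'+f,im[:,:,::-1])
    return im,d
def pts(n,d):
    p=camera_params(n);v,u=np.mgrid[:384,:512]
    P=np.stack([(u-p['cx'])/p['fx']*d,(v-p['cy'])/p['fy']*d,d,np.ones_like(d)],-1)@np.array(p['pose']).T
    return P[...,:3]
E
python3 - <<'E'
from h import *
for n in('top','side'):
    im,d=grab(n,n+'0.png');np.savez(n+'0.npz',im=im,d=d);print(n,camera_params(n))
E
```

```text
top {'fx': 461.39645856110224, 'fy': 461.39645856110224, 'cx': 247.8140175675193, 'cy': 192.36040789008882, 'pose': array([[-0.01275291, -0.98194461,  0.18873828,  0.26363695],
       [-0.99990031,  0.01366752,  0.00354517, -0.19843615],
       [-0.00606075, -0.18867426, -0.98202102,  1.45118159],
       [ 0.        ,  0.        ,  0.        ,  1.        ]])}
side {'fx': 394.0750178914983, 'fy': 394.0750178914983, 'cx': 257.68619242346733, 'cy': 195.51781875276114, 'pose': array([[ 0.90402106, -0.23733815,  0.35555101,  0.13304227],
       [-0.42721745, -0.47200712,  0.7711644 , -1.01653659],
       [-0.01520412, -0.84904646, -0.52809937,  0.70032122],
       [ 0.        ,  0.        ,  0.        ,  1.        ]])}
```

View pics/top0.png

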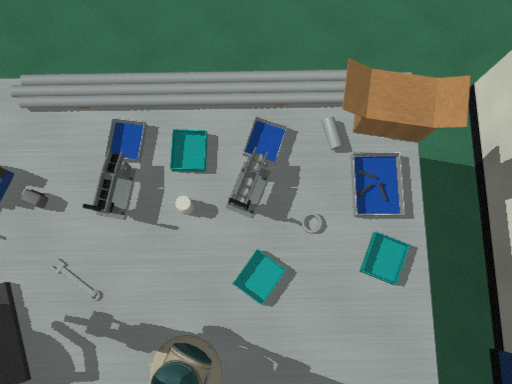

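View pics/side0.png

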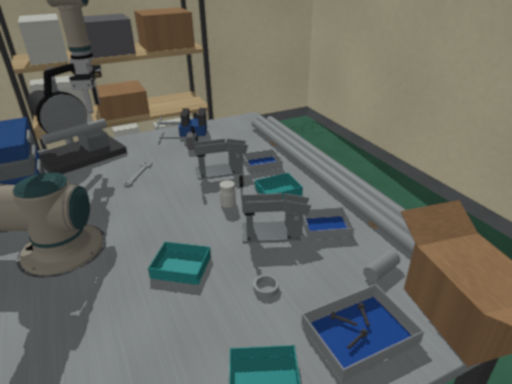

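Candidates: right bin at top (250,183) with greyish round contents, left bin at (112,187) with dark square contents; trays: blue at (265,140) and (127,138), turquoise look-alikes at (189,150), (260,277), (385,258), and a large blue bin at (378,185). The right bin looks like the one; I'll check with a crop and measure.

```bash
python3 - <<'E'
from h import *
z=np.load('top0.npz');im,d=z['im'],z['d'];P=pts('top',d)
a=im[110:225,80:150];b=im[110:225,220:290]
cv2.imwrite('pics/crop.png',cv2.resize(np.hstack([a,b]),None,fx=5,fy=5,interpolation=cv2.INTER_CUBIC)[:,:,::-1])
X=P[...,:];h=X[...,2]
def rect(m,name):
    m=m.copy();m[:, :215]=0;m[:,300:]=0;m[:110]=0;m[225:]=0
    q=X[m];print(name,len(q),q.mean(0).round(4),np.median(q,0).round(4),q.min(0).round(3),q.max(0).round(3))
    r=cv2.minAreaRect((q[:,:2]*1000).astype(np.float32));print(r,cv2.boxPoints(r).round(0).tolist());return q
v=im.astype(int)
rect((v.max(-1)<75)&(h>.155)&(h<.19),'bar')
rect((h>.16)&(h<.19),'high')
rect((v[...,2]>v[...,0]+50)&(v[...,2]>v[...,1]+40)&(h<.03),'blue')
rect((h>.10)&(h<.135),'rim')
z=np.load('side0.npz');P=pts('side',z['d']);im=z['im'].astype(int)
m=(P[...,2]>.163)&(P[...,2]<.19)&(abs(P[...,0]-.42)<.25)&(abs(P[...,1]+.18)<.1)
q=P[m];print('side',len(q),q.min(0),q.max(0));m&=im.max(-1)<75
q=P[m];print('side bar',len(q),q.mean(0),q.min(0),q.max(0))
E
```

```text
bar 74 [ 0.4798 -0.1626  0.1785] [ 0.4796 -0.1632  0.179 ] [ 0.467 -0.186  0.172] [ 0.494 -0.141  0.186]
((480.3846740722656, -162.108154296875), (48.460044860839844, 11.909143447875977), 65.89240264892578) [[465.0, -182.0], [476.0, -187.0], [496.0, -142.0], [485.0, -138.0]]
high 76 [ 0.48   -0.1619  0.1785] [ 0.4806 -0.1618  0.179 ] [ 0.467 -0.186  0.172] [ 0.494 -0.138  0.186]
((480.56329345703125, -161.94073486328125), (48.98528289794922, 12.041569709777832), 66.65039825439453) [[465.0, -182.0], [476.0, -187.0], [496.0, -142.0], [485.0, -137.0]]
blue 939 [ 0.7157 -0.2537  0.0035] [ 0.7158 -0.2551  0.0034] [ 0.643 -0.314 -0.008] [ 0.781 -0.189  0.014]
((712.2977294921875, -251.08380126953125), (99.09296417236328, 116.38253784179688), 70.15596008300781) [[641.0, -278.0], [750.0, -317.0], [784.0, -224.0], [674.0, -185.0]]
rim 378 [ 0.5512 -0.191   0.1101] [ 0.5471 -0.1886  0.1078] [ 0.472 -0.253  0.1  ] [ 0.662 -0.144  0.134]
((566.4198608398438, -197.60830688476562), (42.20919418334961, 192.14598083496094), 67.27713775634766) [[470.0, -180.0], [647.0, -254.0], [663.0, -215.0], [486.0, -141.0]]
side 48 [ 0.46430943 -0.18733927  0.17083319] [ 0.49010483 -0.14071731  0.18220937]
side bar 48 [ 0.47478918 -0.16743034  0.17852035] [ 0.46430943 -0.18733927  0.17083319] [ 0.49010483 -0.14071731  0.18220937]
```

View pics/crop.png

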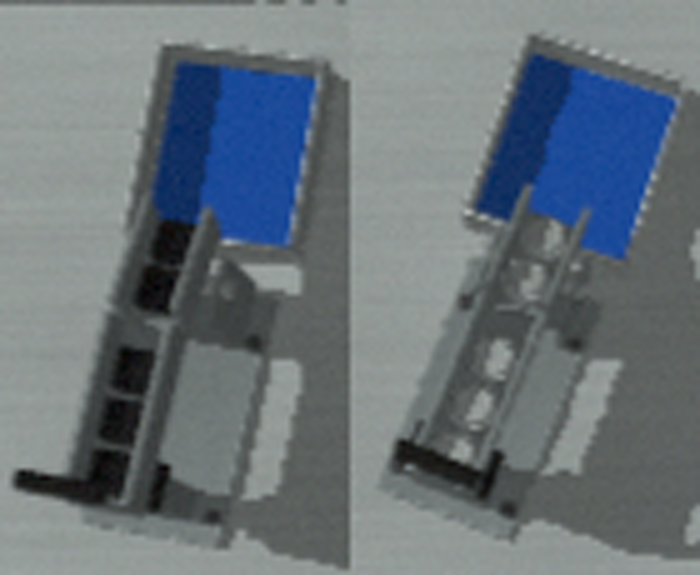

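The crop confirms it: right bin (handle bar at top image ≈(240,203)) holds five shiny round caps; the left holds black squares. The bar measures 48x12 mm at z≈0.175–0.18, as given. Now working out the turn and reach.

```bash
python3 - <<'E'
from h import *
from scipy.spatial.transform import Rotation as R
s=state();w,x,y,z=s['orientation'];r=R.from_quat([x,y,z,w]);M=r.as_matrix();print(s['tcp_pos'],M.round(3))
print('tool y yaw',np.degrees(np.arctan2(M[1,1],M[0,1])))
print(s['ft_force'],s['opening'])
print('shift to above bar',(np.array([.4795,-.162,.30])-s['tcp_pos'])/.4)
E
```

```text
[0.18597934 0.54355584 0.20470925] [[-0.946  0.324 -0.001]
 [ 0.324  0.946 -0.001]
 [ 0.    -0.002 -1.   ]]
tool y yaw 71.1055552009403
[ 0.09073187  0.08866849 -0.23130394] 0.9993446191253259
shift to above bar [ 0.73380165 -1.7638896   0.23822689]
```

>>> {"api": "drive_tool", "payload": {"motion": [[1, 0, 0, 0.2, 0, 0, 0], [0.6, 0.18, -0.44, 0.24, 0, 0, -0.26], [0.6, 0.367, -0.882, 0.24, 0, 0, -0.524], [0.6, 0.367, -0.882, 0.24, 0, 0, -0.524], [0.6, 0.367, -0.882, 0.24, 0, 0, -0.524], [0.6, 0.367, -0.882, 0.24, 0, 0, -0.524], [0.6, 0.367, -0.882, 0.24, 0, 0, -0.524], [0.6, 0.367, -0.882, 0.24, 0, 0, -0.524]]}}

```text
time: 1.1
tcp_pos: [0.3341, 0.1881, 0.3016]
orientation: [0.001, 0.548, 0.837, -0.0]
ft_force: [-0.1, -0.1, -0.7]
opening: 0.602
grip_force: 0.0
```

>>> {"api": "drive_tool", "payload": {"motion": [[0.6, 0.367, -0.882, 0, 0, 0, -0.524], [0.6, 0.367, -0.882, 0, 0, 0, -0.524], [0.6, 0.367, -0.882, 0, 0, 0, -0.524], [0.6, 0.367, -0.882, 0, 0, 0, -0.524], [0.6, 0.367, -0.882, 0, 0, 0, -0.524], [0.6, 0.367, -0.882, 0, 0, 0, -0.524], [0.6, 0.367, -0.882, 0, 0, 0, -0.524], [0.6, 0.367, -0.882, 0, 0, 0, -0.524]]}}

```text
time: 2.1
tcp_pos: [0.4798, -0.1604, 0.3007]
orientation: [-0.001, 0.835, 0.551, -0.0]
ft_force: [0.3, 0.7, 0.3]
opening: 0.598
grip_force: 0.0
```

>>> {"api": "drive_tool", "payload": {"motion": [[0.6, 0, -0.003, -0.12, 0, 0, 0], [0.6, 0, -0.003, -0.24, 0, 0, 0], [0.6, 0, -0.003, -0.358, 0, 0, 0], [0.6, 0, -0.003, -0.358, 0, 0, 0], [0.3, 0, -0.003, -0.358, 0, 0, 0], [0.3, 0, -0.003, -0.358, 0, 0, 0]], "squeeze": 10}}

```text
time: 2.85
tcp_pos: [0.4814, -0.1629, 0.1607]
orientation: [0.002, 0.835, 0.551, 0.001]
ft_force: [0.6, 0.3, 0.2]
opening: 0.418
grip_force: 0.0
```

```bash
python3 - <<'E'
from h import *
im,d=grab('side');cv2.imwrite('pics/s1.png',cv2.resize(im[110:290,200:400],None,fx=3.3,fy=3.3,interpolation=cv2.INTER_CUBIC)[:,:,::-1])
im,d=grab('top');cv2.imwrite('pics/t1.png',cv2.resize(im[100:230,180:320],None,fx=4,fy=4)[:,:,::-1])
s=state();print(s['tcp_pos'],s['ft_force'])
E
```

```text
[ 0.48093784 -0.16306021  0.1601199 ] [-1.33133638  0.81608257  1.31684555]
```

View pics/s1.png

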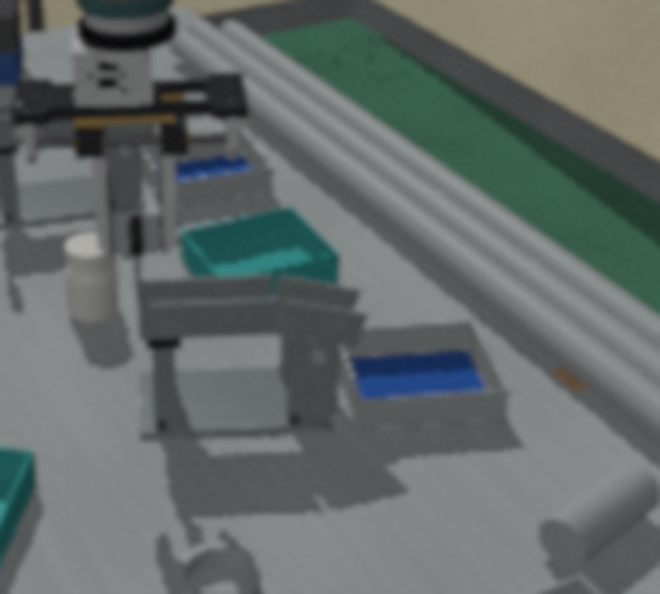

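View pics/t1.png

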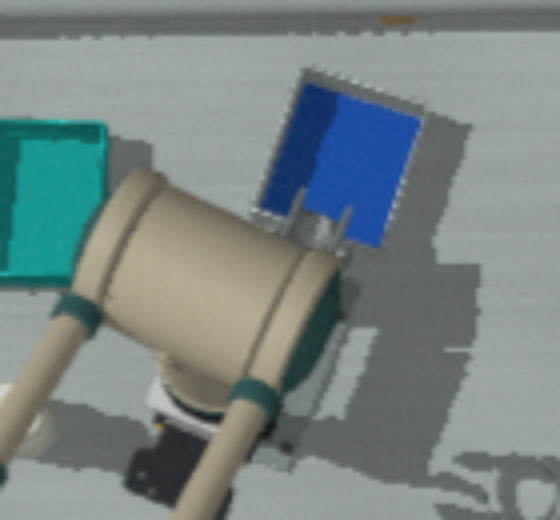

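Side crop: the bar (crop ≈(137,235)) lies between the open fingers (105 and 170). Top crop: tray and the chute mouth with cap 1 (crop ≈(322,228)) stay visible past the wrist. Closing.

>>> {"api": "drive_tool", "payload": {"motion": [[0.3, 0, 0, -0.006, 0, 0, 0], [0.0, 0, 0, -0.006, 0, 0, 0], [0, 0, 0, -0.006, 0, 0, 0], [0, 0, 0, -0.006, 0, 0, 0], [0, 0, 0, -0.006, 0, 0, 0], [0, 0, 0, -0.006, 0, 0, 0]], "squeeze": 15}}

```text
time: 3.7
tcp_pos: [0.4806, -0.1632, 0.1559]
orientation: [0.001, 0.835, 0.55, 0.0]
ft_force: [2.9, -1.4, -2.0]
opening: 0.122
grip_force: 15.0
```

```bash
cat >> h.py <<'E'
from scipy.spatial.transform import Rotation as R
yaw=-.405; C=np.array([np.cos(yaw),np.sin(yaw),0]);Z=np.array([0,0,1.]);Y=np.cross(Z,C)
def row(th,t0=0.,depth=.018):   # shift/turn from tilt t0 to th for TCP 'depth' below bar
    p=lambda t:R.from_rotvec(Y*t).apply(-.149*C+(.105-depth)*Z)
    return np.r_[(p(th)-p(t0))/.4,Y*(th-t0)/(np.pi/2)].round(4)
def watch():  # blue/nonblue tray & mouth views
    out={}
    for n in('top','side'):
        im,d=grab(n);out[n]=(im,d)
    return out
E
python3 - <<'E'
from h import *
s=state();print(s['tcp_pos'],s['ft_force'],s['moment'],s['opening'],s['grip_force'])
for t in np.arange(.02,.4,.02):print(t.round(2),row(t).tolist())
o=watch();np.savez('base.npz',top=o['top'][0],side=o['side'][0],td=o['top'][1],sd=o['side'][1])
E
```

```text
[ 0.48057652 -0.16320166  0.15592795] [ 2.85678701 -1.35936768 -2.01258796] [-0.32674186 -0.46769811  0.08324815] 0.12184115710265475 14.997869431972504
0.02 [0.0041, -0.0017, 0.0074, 0.005, 0.0117, -0.0]
0.04 [0.0083, -0.0035, 0.0147, 0.01, 0.0234, -0.0]
0.06 [0.0126, -0.0054, 0.0219, 0.0151, 0.0351, -0.0]
0.08 [0.0171, -0.0073, 0.0291, 0.0201, 0.0468, -0.0]
0.1 [0.0217, -0.0093, 0.0361, 0.0251, 0.0585, -0.0]
0.12 [0.0264, -0.0113, 0.043, 0.0301, 0.0702, -0.0]
0.14 [0.0312, -0.0134, 0.0499, 0.0351, 0.0819, -0.0]
0.16 [0.0362, -0.0155, 0.0566, 0.0401, 0.0936, -0.0]
0.18 [0.0413, -0.0177, 0.0632, 0.0452, 0.1053, -0.0]
0.2 [0.0465, -0.02, 0.0697, 0.0502, 0.117, -0.0]
0.22 [0.0519, -0.0222, 0.076, 0.0552, 0.1287, -0.0]
0.24 [0.0573, -0.0246, 0.0823, 0.0602, 0.1404, -0.0]
0.26 [0.0629, -0.027, 0.0885, 0.0652, 0.1521, -0.0]
0.28 [0.0686, -0.0294, 0.0945, 0.0702, 0.1638, -0.0]
0.3 [0.0744, -0.0319, 0.1004, 0.0753, 0.1755, -0.0]
0.32 [0.0803, -0.0344, 0.1061, 0.0803, 0.1872, -0.0]
0.34 [0.0863, -0.037, 0.1118, 0.0853, 0.1989, -0.0]
0.36 [0.0924, -0.0396, 0.1173, 0.0903, 0.2106, -0.0]
0.38 [0.0986, -0.0423, 0.1227, 0.0953, 0.2223, -0.0]
```

>>> {"api": "drive_tool", "payload": {"motion": [[0, 0.0041, -0.0017, 0.0074, 0.005, 0.0117, 0], [0, 0.0083, -0.0035, 0.0147, 0.01, 0.0234, 0], [0, 0.0126, -0.0054, 0.0219, 0.0151, 0.0351, 0], [0, 0.0126, -0.0054, 0.0219, 0.0151, 0.0351, 0], [0, 0.0126, -0.0054, 0.0219, 0.0151, 0.0351, 0]]}}

```text
time: 4.42
tcp_pos: [0.4852, -0.1651, 0.1644]
orientation: [-0.025, 0.835, 0.55, -0.016]
ft_force: [4.1, -2.8, -8.3]
opening: 0.124
grip_force: 15.0
```

```bash
cat >> h.py <<'E'
def report():
    """Blue-sheet pixels hidden in the tray, per view; caps show as non-blue blobs inside the sheet's hull"""
    s=state();w,x,y,z=s['orientation'];M=R.from_quat([x,y,z,w]).as_matrix()
    print('t',round(s['time'],2),'tilt tool',round(float(np.arcsin(-(M[:,2]@C))),3),'tcp',s['tcp_pos'].round(4),'ft',np.round(s['ft_force'],1),'grip',round(s['grip_force'],1),'open',round(s['opening'],3))
    b=np.load('base.npz')
    for n,box in(('top',(slice(110,170),slice(240,292))),('side',(slice(200,245),slice(295,360)))):
        im,d=grab(n);f=lambda i:(i[...,2].astype(int)>1.6*i[...,0])[box]
        B=f(b[n]);N=f(im);lost=(B&~N).astype(np.uint8)
        k,_,st,c=cv2.connectedComponentsWithStats(lost)
        print(n,'blue',B.sum(),N.sum(),[(st[i,4],c[i].round(0).tolist()) for i in range(1,k) if st[i,4]>8])
        np.save('last_'+n+'.npy',im);np.save('lastd_'+n+'.npy',d)
E
python3 -c "from h import *;report()"
```

```text
t 4.42 tilt tool 0.059 tcp [ 0.4852 -0.1651  0.1644] ft [ 4.1 -2.8 -8.3] grip 15.0 open 0.124
top blue 998 852 [(np.int32(183), [17.0, 40.0])]
side blue 455 459 []
```

>>> {"api": "drive_tool", "payload": {"motion": [[0, 0.0022, -0.001, 0.0036, 0.0025, 0.0059, 0], [0, 0.0045, -0.0019, 0.0072, 0.005, 0.0117, 0], [0, 0.0068, -0.0029, 0.0107, 0.0075, 0.0176, 0], [0, 0.0068, -0.0029, 0.0107, 0.0075, 0.0176, 0], [0, 0.0068, -0.0029, 0.0107, 0.0075, 0.0176, 0], [0, 0.0068, -0.0029, 0.0107, 0.0075, 0.0176, 0]]}}

```text
time: 5.28
tcp_pos: [0.4879, -0.1662, 0.1687]
orientation: [-0.037, 0.834, 0.55, -0.024]
ft_force: [5.7, -3.2, -8.2]
opening: 0.124
grip_force: 15.0
```

```bash
python3 -c "
from h import *;report()
for t in np.arange(.12,.4,.03):print(t.round(2),row(t,t-.03).tolist())
a=cv2.resize(np.load('last_top.npy')[110:190,220:310],None,fx=4,fy=4);b=cv2.resize(np.load('last_side.npy')[180:260,260:370],None,fx=4,fy=4)
cv2.imwrite('pics/w1.png',np.hstack([a,b])[:,:,::-1])"
```

```text
t 5.28 tilt tool 0.089 tcp [ 0.4879 -0.1662  0.1687] ft [ 5.7 -3.2 -8.2] grip 15.0 open 0.124
top blue 998 664 [(np.int32(362), [19.0, 36.0])]
side blue 455 456 []
0.12 [0.007, -0.003, 0.0104, 0.0075, 0.0176, -0.0]
0.15 [0.0073, -0.0031, 0.0102, 0.0075, 0.0176, -0.0]
0.18 [0.0076, -0.0033, 0.01, 0.0075, 0.0176, -0.0]
0.21 [0.0079, -0.0034, 0.0097, 0.0075, 0.0176, -0.0]
0.24 [0.0081, -0.0035, 0.0094, 0.0075, 0.0176, -0.0]
0.27 [0.0084, -0.0036, 0.0092, 0.0075, 0.0176, -0.0]
0.3 [0.0086, -0.0037, 0.0089, 0.0075, 0.0176, -0.0]
0.33 [0.0089, -0.0038, 0.0086, 0.0075, 0.0176, -0.0]
0.36 [0.0091, -0.0039, 0.0083, 0.0075, 0.0176, -0.0]
0.39 [0.0093, -0.004, 0.008, 0.0075, 0.0176, -0.0]
```

View pics/w1.png

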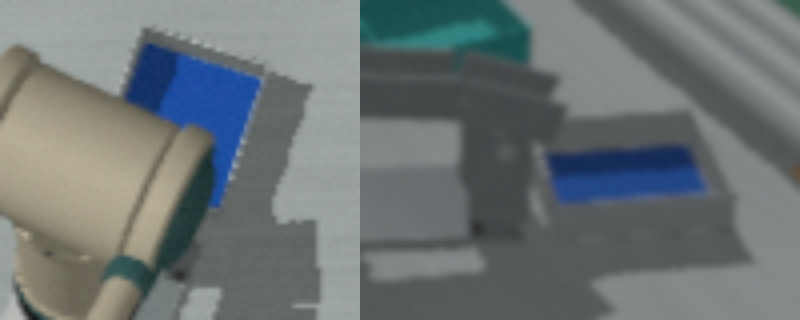

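Top crop: the wrist now hides the mouth; side crop: the tray's sheet (crop ≈(625,175)) is empty. Continuing, watching mainly by the side view.

>>> {"api": "drive_tool", "payload": {"motion": [[0, 0.0023, -0.001, 0.0035, 0.0025, 0.0059, 0], [0, 0.0046, -0.002, 0.007, 0.005, 0.0117, 0], [0, 0.007, -0.003, 0.0104, 0.0075, 0.0176, 0], [0, 0.007, -0.003, 0.0104, 0.0075, 0.0176, 0], [0, 0.007, -0.003, 0.0104, 0.0075, 0.0176, 0], [0, 0.007, -0.003, 0.0104, 0.0075, 0.0176, 0], [0, 0.007, -0.003, 0.0104, 0.0075, 0.0176, 0]]}}

```text
time: 6.25
tcp_pos: [0.4907, -0.1674, 0.1728]
orientation: [-0.049, 0.833, 0.549, -0.033]
ft_force: [4.8, -3.1, -7.9]
opening: 0.124
grip_force: 15.0
```

```bash
python3 -c "from h import *;report()"
```

```text
t 6.25 tilt tool 0.119 tcp [ 0.4907 -0.1674  0.1728] ft [ 4.8 -3.1 -7.9] grip 15.0 open 0.124
top blue 998 486 [(np.int32(544), [20.0, 32.0])]
side blue 455 458 []
```

>>> {"api": "drive_tool", "payload": {"motion": [[0, 0.0024, -0.001, 0.0034, 0.0025, 0.0059, 0], [0, 0.0048, -0.002, 0.0068, 0.005, 0.0117, 0], [0, 0.0073, -0.0031, 0.0102, 0.0075, 0.0176, 0], [0, 0.0073, -0.0031, 0.0102, 0.0075, 0.0176, 0], [0, 0.0073, -0.0031, 0.0102, 0.0075, 0.0176, 0], [0, 0.0073, -0.0031, 0.0102, 0.0075, 0.0176, 0], [0, 0.0073, -0.0031, 0.0102, 0.0075, 0.0176, 0]]}}

```text
time: 7.22
tcp_pos: [0.4935, -0.1686, 0.1768]
orientation: [-0.062, 0.833, 0.549, -0.041]
ft_force: [5.1, -2.9, -8.5]
opening: 0.119
grip_force: 15.0
```

```bash
python3 -c "from h import *;report()"
```

```text
t 7.22 tilt tool 0.149 tcp [ 0.4935 -0.1686  0.1768] ft [ 5.1 -2.9 -8.5] grip 15.0 open 0.119
top blue 998 277 [(np.int32(753), [22.0, 29.0])]
side blue 455 456 []
```

>>> {"api": "drive_tool", "payload": {"motion": [[0, 0.0025, -0.0011, 0.0033, 0.0025, 0.0059, 0], [0, 0.005, -0.0022, 0.0067, 0.005, 0.0117, 0], [0, 0.0076, -0.0033, 0.01, 0.0075, 0.0176, 0], [0, 0.0076, -0.0033, 0.01, 0.0075, 0.0176, 0], [0, 0.0076, -0.0033, 0.01, 0.0075, 0.0176, 0], [0, 0.0076, -0.0033, 0.01, 0.0075, 0.0176, 0], [0, 0.0076, -0.0033, 0.01, 0.0075, 0.0176, 0]]}}

```text
time: 8.2
tcp_pos: [0.4965, -0.1698, 0.1808]
orientation: [-0.075, 0.832, 0.548, -0.049]
ft_force: [4.8, -1.4, -9.0]
opening: 0.12
grip_force: 15.0
```

```bash
python3 -c "from h import *;report()"
```

```text
t 8.2 tilt tool 0.179 tcp [ 0.4965 -0.1698  0.1808] ft [ 4.8 -1.4 -9. ] grip 15.0 open 0.12
top blue 998 256 [(np.int32(767), [22.0, 28.0])]
side blue 455 459 []
```

>>> {"api": "drive_tool", "payload": {"motion": [[0, 0.0026, -0.0011, 0.0032, 0.0025, 0.0059, 0], [0, 0.0052, -0.0022, 0.0065, 0.005, 0.0117, 0], [0, 0.0079, -0.0034, 0.0097, 0.0075, 0.0176, 0], [0, 0.0079, -0.0034, 0.0097, 0.0075, 0.0176, 0], [0, 0.0079, -0.0034, 0.0097, 0.0075, 0.0176, 0], [0, 0.0079, -0.0034, 0.0097, 0.0075, 0.0176, 0], [0, 0.0079, -0.0034, 0.0097, 0.0075, 0.0176, 0]]}}

```text
time: 9.18
tcp_pos: [0.4996, -0.1711, 0.1847]
orientation: [-0.087, 0.83, 0.547, -0.058]
ft_force: [5.5, -2.8, -9.4]
opening: 0.123
grip_force: 15.0
```

```bash
python3 -c "
from h import *;report()
a=cv2.resize(np.load('last_top.npy')[110:190,220:310],None,fx=4,fy=4);b=cv2.resize(np.load('last_side.npy')[180:260,260:370],None,fx=4,fy=4)
cv2.imwrite('pics/w2.png',np.hstack([a,b])[:,:,::-1])"
```

```text
t 9.18 tilt tool 0.209 tcp [ 0.4996 -0.1711  0.1847] ft [ 5.5 -2.8 -9.4] grip 15.0 open 0.123
top blue 998 271 [(np.int32(730), [22.0, 27.0])]
side blue 455 455 []
```

View pics/w2.png

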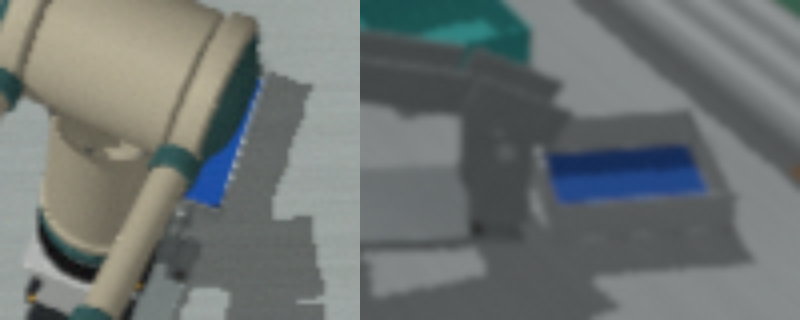

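Side crop: bin tilted, mouth lip at ≈(565,120), tray sheet still fully blue – no cap yet. Continuing.

>>> {"api": "drive_tool", "payload": {"motion": [[0, 0.0027, -0.0012, 0.0031, 0.0025, 0.0059, 0], [0, 0.0054, -0.0023, 0.0063, 0.005, 0.0117, 0], [0, 0.0054, -0.0023, 0.0063, 0.005, 0.0117, 0], [0, 0.0054, -0.0023, 0.0063, 0.005, 0.0117, 0], [0, 0.0054, -0.0023, 0.0063, 0.005, 0.0117, 0], [0, 0.0054, -0.0023, 0.0063, 0.005, 0.0117, 0], [0, 0.0054, -0.0023, 0.0063, 0.005, 0.0117, 0]]}}

```text
time: 10.15
tcp_pos: [0.5018, -0.172, 0.1873]
orientation: [-0.095, 0.829, 0.547, -0.063]
ft_force: [4.3, -1.8, -9.9]
opening: 0.121
grip_force: 15.0
```

```bash
python3 -c "from h import *;report()"
```

```text
t 10.15 tilt tool 0.229 tcp [ 0.5018 -0.172   0.1873] ft [ 4.3 -1.8 -9.9] grip 15.0 open 0.121
top blue 998 299 [(np.int32(724), [22.0, 27.0])]
side blue 455 332 [(np.int32(123), [19.0, 25.0])]
```

Something has dropped at 0.23. Holding there and looking.

>>> {"api": "drive_tool", "payload": {"motion": [[0, 0, 0, 0, 0, 0, 0], [0, 0, 0, 0, 0, 0, 0], [0, 0, 0, 0, 0, 0, 0], [0, 0, 0, 0, 0, 0, 0]]}}

```text
time: 10.75
tcp_pos: [0.5018, -0.172, 0.1873]
orientation: [-0.095, 0.829, 0.547, -0.063]
ft_force: [5.0, -2.5, -9.0]
opening: 0.124
grip_force: 15.0
```

```bash
python3 -c "
from h import *;report()
P=pts('side',np.load('lastd_side.npy'));q=P[200:245,295:360].reshape(-1,3);q=q[(q[:,2]>.010)&(q[:,2]<.032)]
print(len(q));im=np.load('last_side.npy')
cv2.imwrite('pics/w3.png',cv2.resize(im[190:250,290:370],None,fx=8,fy=8,interpolation=cv2.INTER_CUBIC)[:,:,::-1])"
```

```text
t 10.75 tilt tool 0.229 tcp [ 0.5018 -0.172   0.1873] ft [ 5.  -2.5 -9. ] grip 15.0 open 0.124
top blue 998 306 [(np.int32(718), [22.0, 27.0])]
side blue 455 331 [(np.int32(124), [19.0, 25.0])]
768
```

View pics/w3.png

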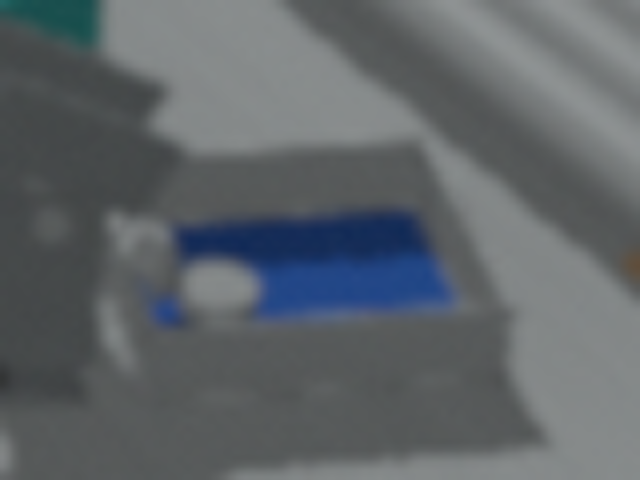

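Crop shows one cap flat in the tray at ≈(220,290) and a second light shape at ≈(145,250) by the tray's rear wall below the mouth. Checking where it stands in 3D.

```bash
python3 -c "
from h import *
P=pts('side',np.load('lastd_side.npy'));H=np.array([.4795,-.162,0])
def loc(p):
    e=p-H;return np.stack([e@C,e@Y,e[...,2]],-1)
L=(loc(P)*1000).round(0).astype(int)
for r in range(214,234,2): print(r,[tuple(L[r,c].tolist()) for c in range(301,326,3)])
P=pts('top',np.load('base.npz')['td']);im=np.load('base.npz')['top'];z=np.load('top0.npz');Pt=loc(pts('top',z['d']));v=z['im'].astype(int)
m=(v[...,2]>v[...,0]*1.6)&(Pt[...,0]>.1)&(Pt[...,0]<.4)&(abs(Pt[...,1])<.1);print('sheet',Pt[m].min(0),Pt[m].max(0))
im,d=grab('side')
"
```

```text
214 [(161, -28, 79), (171, -20, 73), (180, -16, 71), (204, 63, 15), (212, 61, 16), (222, 61, 16), (231, 62, 15), (241, 64, 13), (249, 61, 15)]
216 [(162, -28, 73), (172, -16, 64), (180, -17, 65), (204, 62, 8), (213, 60, 9), (223, 64, 6), (231, 61, 8), (240, 60, 8), (250, 62, 7)]
218 [(162, -28, 66), (178, 16, 34), (185, 5, 42), (194, 10, 38), (212, 56, 5), (221, 54, 6), (231, 56, 4), (240, 55, 4), (249, 54, 5)]
220 [(162, -30, 60), (178, 16, 27), (184, -1, 39), (192, -5, 41), (212, 50, 1), (219, 43, 6), (229, 47, 3), (238, 46, 3), (247, 46, 3)]
222 [(162, -28, 52), (177, 6, 27), (183, -9, 38), (192, -7, 36), (210, 39, 2), (218, 36, 4), (227, 36, 3), (236, 34, 5), (245, 33, 5)]
224 [(163, -29, 46), (177, 4, 21), (190, 26, 5), (192, -11, 32), (204, 9, 17), (214, 12, 14), (222, 10, 15), (234, 25, 4), (243, 23, 5)]
226 [(163, -29, 39), (178, 7, 12), (181, -24, 34), (192, -12, 25), (202, -2, 18), (211, -3, 18), (221, 1, 15), (233, 16, 3), (241, 14, 4)]
228 [(163, -30, 33), (178, 7, 4), (179, -34, 35), (196, 6, 5), (202, -6, 14), (210, -10, 16), (218, -12, 17), (231, 6, 3), (239, 4, 5)]
230 [(164, -26, 23), (178, 7, -2), (180, -32, 27), (194, -6, 6), (203, -2, 3), (210, -11, 10), (211, -46, 36), (220, -45, 35), (228, -47, 36)]
232 [(164, -30, 19), (176, -7, 0), (180, -32, 20), (186, -50, 33), (194, -48, 31), (203, -45, 28), (212, -46, 29), (221, -44, 27), (229, -46, 28)]
sheet [ 0.18026058 -0.04498191 -0.00771974] [0.30956417 0.06421579 0.10614258]
```

Both are in the tray (tray spans 178–310 mm ahead; flat cap at ≈211, top z 17; second leaning on the inner side of the rear wall at ≈188). Exactly two. Now computing the lowering.

```bash
python3 -c "
from h import *
for t in (.20,.17,.14,.11,.08,.06,.04,.02,.01,0):print(t,row(t,.23).tolist())"
```

```text
0.2 [-0.0081, 0.0035, -0.0095, -0.0075, -0.0176, 0.0]
0.17 [-0.0158, 0.0068, -0.0193, -0.0151, -0.0351, 0.0]
0.14 [-0.0233, 0.01, -0.0293, -0.0226, -0.0527, 0.0]
0.11 [-0.0306, 0.0131, -0.0396, -0.0301, -0.0702, 0.0]
0.08 [-0.0375, 0.0161, -0.0501, -0.0376, -0.0878, 0.0]
0.06 [-0.042, 0.018, -0.0572, -0.0426, -0.0995, 0.0]
0.04 [-0.0463, 0.0199, -0.0645, -0.0477, -0.1112, 0.0]
0.02 [-0.0505, 0.0217, -0.0718, -0.0527, -0.1229, 0.0]
0.01 [-0.0526, 0.0225, -0.0755, -0.0552, -0.1287, 0.0]
0 [-0.0546, 0.0234, -0.0792, -0.0577, -0.1346, 0.0]
```

>>> {"api": "drive_tool", "payload": {"motion": [[0, -0.0081, 0.0035, -0.0095, -0.0075, -0.0176, 0], [0, -0.0158, 0.0068, -0.0193, -0.0151, -0.0351, 0], [0, -0.0233, 0.01, -0.0293, -0.0226, -0.0527, 0], [0, -0.0306, 0.0131, -0.0396, -0.0301, -0.0702, 0], [0, -0.0375, 0.0161, -0.0501, -0.0376, -0.0878, 0], [0, -0.042, 0.018, -0.0572, -0.0426, -0.0995, 0], [0, -0.0463, 0.0199, -0.0645, -0.0477, -0.1112, 0], [0, -0.0505, 0.0217, -0.0718, -0.0527, -0.1229, 0], [0, -0.0526, 0.0225, -0.0755, -0.0552, -0.1287, 0], [0, -0.0546, 0.0234, -0.0792, -0.0577, -0.1346, 0], [0, -0.0546, 0.0234, -0.0792, -0.0577, -0.1346, 0], [0, -0.0546, 0.0234, -0.0792, -0.0577, -0.1346, 0]]}}

```text
time: 12.4
tcp_pos: [0.4808, -0.1633, 0.1564]
orientation: [0.002, 0.835, 0.55, 0.001]
ft_force: [6.8, -3.5, -8.6]
opening: 0.125
grip_force: 15.0
```

>>> {"api": "drive_tool", "payload": {"motion": [[0, 0, 0, 0, 0, 0, 0], [0.5, 0, 0, 0, 0, 0, 0], [0.5, 0, 0, 0, 0, 0, 0], [0.5, 0, 0, 0, 0, 0, 0], [0.5, 0, 0, 0, 0, 0, 0], [0.5, 0, 0, 0, 0, 0, 0]]}}

```text
time: 13.15
tcp_pos: [0.4796, -0.1626, 0.1559]
orientation: [-0.0, 0.835, 0.55, -0.0]
ft_force: [1.0, -0.3, -1.1]
opening: 0.5
grip_force: 0.0
```

Released cleanly. Retreat up, then back toward the robot to clear the top view.

>>> {"api": "drive_tool", "payload": {"motion": [[0.5, 0, 0, 0.1, 0, 0, 0], [0.5, 0, 0, 0.25, 0, 0, 0], [0.5, 0, 0, 0.4, 0, 0, 0], [0.5, 0, 0.2, 0.4, 0, 0, 0], [0.5, -0.1, 0.5, 0.4, 0, 0, 0], [0.5, -0.2, 0.8, 0.4, 0, 0, 0], [0.5, -0.2, 0.8, 0.4, 0, 0, 0], [0.5, -0.2, 0.8, 0.4, 0, 0, 0], [0.5, -0.2, 0.8, 0.4, 0, 0, 0], [0.5, -0.2, 0.8, 0.4, 0, 0, 0]]}}

```text
time: 14.4
tcp_pos: [0.3992, 0.1582, 0.316]
orientation: [0.0, 0.834, 0.552, -0.0]
ft_force: [-0.3, -0.5, -0.4]
opening: 0.498
grip_force: 0.0
```

```bash
python3 -c "
from h import *;report()
a=cv2.resize(np.load('last_top.npy')[112:217,225:295],None,fx=5,fy=5,interpolation=cv2.INTER_CUBIC);b=cv2.resize(np.load('last_side.npy')[180:255,290:370],None,fx=5,fy=7,interpolation=cv2.INTER_CUBIC)
cv2.imwrite('pics/w4.png',np.hstack([a,b])[:,:,::-1])
P=pts('top',np.load('lastd_top.npy'));Q=pts('top',np.load('top0.npz')['d'])
m=(P[...,2]>.165)&(P[...,2]<.19)&(abs(P[...,0]-.48)<.05)&(abs(P[...,1]+.162)<.05);print('bar',P[m].mean(0))
L=(np.stack([(P-[.4795,-.162,0])@C,(P-[.4795,-.162,0])@Y,P[...,2]],-1)*1000).round().astype(int)
m=(L[...,0]>176)&(L[...,0]<245)&(abs(L[...,1])<45)&(L[...,2]<60)&(L[...,2]>11);print(np.unique(L[m][:,2]//3*3,return_counts=True))
m&=L[...,2]>36;print(L[m].tolist())
"
```

```text
t 14.4 tilt tool 0.0 tcp [0.3992 0.1582 0.316 ] ft [-0.3 -0.5 -0.4] grip 0.0 open 0.498
top blue 998 921 [(np.int32(75), [23.0, 40.0])]
side blue 455 333 [(np.int32(124), [19.0, 25.0])]
bar [ 0.47995729 -0.16178533  0.17921761]
(array([12, 15, 18, 21, 24, 27, 30, 33, 36, 39, 42]), array([14, 31, 14, 10,  2,  2, 11, 13,  6,  1,  2]))
[[244, -43, 38], [194, 9, 40], [194, 6, 44], [196, 3, 42], [198, 0, 37], [181, 34, 37]]
```

View pics/w4.png

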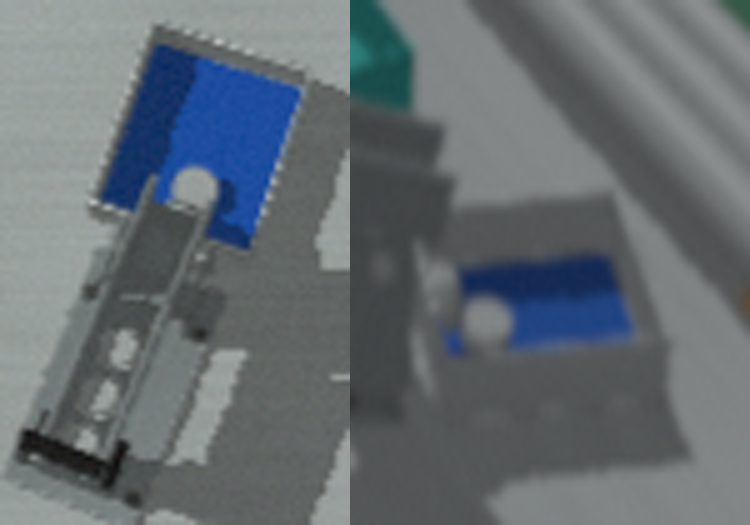

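The bin is back level: the bar is at its starting height, z≈0.179. Three caps remain in the chute (left crop, ≈(123,350), (105,400), (88,440)). Two are in the tray: one flat at ≈(195,188), one leaning inside the rear wall (right crop ≈(440,285)), and neither has moved since the last look. Handing in.

```bash
python3 -c "
from workcell import *
print(close_job())"
```

```text
the job is handed in; nothing more can be done
None
```

Job handed in: exactly two round caps are in the tray (one flat, one leaning against the inside of its rear wall), the other three are still in the bin, and the bin is level on its rest and released, at about 14.5 s.

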